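# Empty the therapy cup and hold it in the UV box

### The job

The hand-exercise cup must be disinfected for the next patient: pick up the flat-sided steel cup, tip all five glass marbles out of it into the white bowl, then lower the emptied cup upright, bottom first, through the slot in the top of the UV box until about half of its height is inside. Finish while still gripping it there, at rest, hanging clear of the box's floor and not pressed hard against the slot's edges; leave the bowl standing on the desk and do not move the other things.

Things in the scene. Friction and masses are not known exactly. Their poses are not given: they have to be found in the camera images.
- cup: the flat-sided steel cup with the marbles: open-topped, rectangular, 60 (its x) x 50 (its y) x 105 mm high, walls and floor 4 mm, straight sides, no handle, about 0.16 kg empty (varies by a third). Origin: centre of its underside; z up through the mouth. Starts standing on the desk, its x within 0.6 rad of world x. Gripping its two 60 mm wide faces closes over 50 mm along its y.
- cup_rim (a point): centre of the flat cup's mouth, level with its rim, 105 mm above its underside
- bowl: the round white ceramic bowl that the marbles go into: 160 mm across the rim, 62 mm high, loose, 0.45 kg, empty, near the middle of the desk. Origin: centre of its underside.
- uvbox: the ultraviolet disinfection box: white, hollow, grey top plate, fixed to the desk, 180 (its x) x 150 (its y) x 105 mm high, one rectangular slot in the middle of its top. Origin: centre of its underside. Its x is within 0.3 rad of world x. It stands on one side of the bowl, the flat cup on the other; which is which varies.
- slot (a point): centre of the slot, level with the box's top, 105 mm above the desk. It goes straight down through the 12 mm top plate, 62 mm along the box's x, 52 mm along its y: the flat cup has 1 mm of play on each side (2 mm in all), with a 4 mm bevel at the mouth. Below it is roomy down to the box's floor, 99 mm under this point; a cup let go would drop there.
- marble0_center (a point): centre of glass marble 1 of 5: a green glass ball, 20 mm across, 10.5 g; all five start inside the flat cup and roll freely
- marble1_center (a point): centre of glass marble 2 of 5: a green glass ball, 20 mm across, 10.5 g; all five start inside the flat cup and roll freely
- marble2_center (a point): centre of glass marble 3 of 5: a green glass ball, 20 mm across, 10.5 g; all five start inside the flat cup and roll freely
- marble3_center (a point): centre of glass marble 4 of 5: a green glass ball, 20 mm across, 10.5 g; all five start inside the flat cup and roll freely
- marble4_center (a point): centre of glass marble 5 of 5: a green glass ball, 20 mm across, 10.5 g; all five start inside the flat cup and roll freely
- round_cup: bystander: a round steel cup, 68 mm across, 85 mm high, empty. Origin: centre of its underside. Leave it alone.
- carton: bystander: a white medicine carton, 55 x 55 x 90 mm high. Origin: centre of its underside. Leave it alone.
- bottle: bystander: an amber bottle, 56 mm across, 110 mm high. Origin: centre of its underside. Leave it alone.
- pill_jar: bystander: a white pill jar, 52 mm across, 75 mm high. Origin: centre of its underside. Leave it alone.
- tape: bystander: a roll of paper tape lying flat, 76 mm across, 25 mm high. Origin: centre of its underside. Leave it alone.
- slab: bystander: a flat grey case, 90 x 65 x 22 mm. Origin: centre of its underside. Leave it alone.
Not all that is in view belongs to the job. Several things have the shape of the bowl; the one meant has the colours described above.

How it is judged:
On the way, in this order (a step that is already met when the one before it is completed fails the run):
1. the flat cup, gripped and off the desk, is tipped over the bowl (contact force between the fingers and cup above 2 N and angle between cup's own z axis and vertical above 1 rad and height (world z) of cup_rim above 0.06 m and horizontal distance between cup_rim and bowl below 0.13 m), for 0.1 s.
2. all five marbles are in the bowl, the flat cup still gripped (horizontal distance between each of marble0_center, marble1_center, marble2_center, marble3_center, marble4_center and bowl below 0.068 m and height (world z) of each of marble0_center, marble1_center, marble2_center, marble3_center, marble4_center below 0.065 m and contact force between the fingers and cup above 2 N), for 0.2 s.
At the end, for the whole second after the job is handed in: All five marbles lie in the bowl, which stands on the desk; the flat cup is upright in the slot (within 0.1 rad), its underside 35 to 85 mm below the box's top surface, at rest, gripped by the fingers with more than 2 N and pressing on the box with less than 12 N (all of step 2 and height (world z) of bowl below 0.008 m and angle between each of bowl, cup's own z axis and vertical below 0.1 rad and horizontal distance between cup and slot below 0.008 m and z of cup in the frame of slot between -0.085 and -0.035 m and linear speed of cup below 0.02 m/s and contact force between cup and uvbox below 12 N); the arm keeps its last pose, push and grip.
It fails at once if a bystander is moved more than 30 mm or knocked over (distance of any of round_cup, carton, bottle, pill_jar, tape, slab from where it was at the start of the episode above 0.03 m or angle between any of round_cup, carton, bottle, pill_jar, tape, slab's own z axis and vertical above 0.5 rad).
It also fails if it takes over 54 s, if anything falls off the work surface, if the arm or the gripper's body presses on something with over 40 N, if the wrist force passes 120 N, or if a joint passes its speed limit or range.

### The arm

A 6-joint arm with a two-finger parallel gripper is mounted at the origin on the work surface. World frame = base frame: x ahead of the robot, y to its left, z up, the work surface at z = 0. Lengths are in m, angles in rad, forces in N, time in s.
With the tool pointing down it reaches from about 0.25 to 0.725 m from the base axis. Payload 4 kg.
Tool frame: the origin (TCP) lies where the fingers leave the gripper's body, on its centre line; the fingertips stand 73 mm ahead of it and the grasp point (between the pads) lies 54 mm ahead of it (bot.tips_ahead is the z of the fingertips in the tool frame, in m); z points along the fingers, y is the direction in which the jaws open and shut (so a half turn about z gives the same grasp; the last joint's range is limited). The gripper opens to 85 mm and grips with 20 to 120 N. Pads are 22 mm wide; open, the fingers measure 114 mm over their backs; the gripper's body (76 mm by 85 mm) begins 54 mm behind the grasp point. The pads swing forward as they close: fully open they stand 13 mm farther back than shut.
Start: joints at [1.19, 0.241, 0.005, 1.335, 0, 1.571], TCP at [0.186, 0.464, 0.304] pointing down, gripper open.
Joint ranges: [-2.72, 2.72], [-1.05, 1.87], [-1.09, 1.28], [-1.99, 2.15], [-1.42, 1.44], [-3.14, 3.14]. Speed limits (rad/s): [2.79, 2.79, 3.14, 3.14, 3.14, 3.14].

### API

Orientations are given as a unit quaternion [x, y, z, w].
In Python, from workcell import readout, camera, get_calibration, order, bot gives the robot as it stands.
- The arm moves only by the tool send_rows, never from a script. Its argument "moves" is a list of rows, each a list of 3 entries, a list of its own where there are three numbers: the shift along the tool's x, y, z in mm, then the turn, a rotation vector about the tool's x, y, z in rad, then the finger opening in mm, from 0 to 85.4. In form: [[[dx, dy, dz], [ax, ay, az], grip], ...]. A call has 1 to 12 rows; each row is the pose to reach, as a shift and turn from the pose measured when the call began, along the tool's axes at that moment; what a row does not reach only later rows make up. A row lasts 1/12 s, in which the tool goes at most 41.7 mm and 7.16 degrees, less where a joint would pass 70% of its speed; a pose out of reach is approached as far as the arm can. A call with a gripper value outside its range is refused whole. The fingers move at their own pace and stop on an object; the grip force is fixed at half the most. Time passes only in rows, so rows that repeat a pose let the fingers close. It gives the time, the measured TCP pose, the force and the opening at its end, in the units of the state.
- readout.get_obs(): the state, without advancing time (a new reading comes with each control period).
- camera(name): name is "scene" or "top" or "wrist"; returns the picture (420x560x3 uint8, red, green, blue); there is no depth.
- get_calibration(name): a dict with "fx", "fy", "cx", "cy" (pixels), "R" (3x3) and "t" (3): a world point X has camera coordinates R X + t. Camera axes: x right, y down, z forward; pixel columns grow to the right and rows downward; lengths in m; the calibration is good to about 2 mm. A picture is of the moment at which its call begins: read the wrist's pose just before it. get_calibration takes no time and is no camera call; for the wrist camera it gives the pose at the moment of the call.
- order.job_done(): hands the job in, once; it reports no verdict.
The state is a dict: "clock": time; "joint_pos": joint angles; "joint_vel": joint speeds; "tau": joint torques, N m; "eef_pos": TCP position; "tool_rot": TCP orientation; "ft_force": force on the tool from outside, world axes, zero at the start; "ft_torque": the same for the moment, N m; "grip_width": finger opening in m.
Only numpy, scipy, OpenCV 4.12 (cv2) and the standard library are available. Lean on these libraries where they do the work, as an engineer would, in place of code of your own. Each camera call takes 0.05 s, during which the arm holds its last target. There are 200 camera calls.

## Working session

There is one attempt and no reset: what is moved stays moved. The work goes in short steps, Python scripts to look and compute and a tool call to move; the robot and the scene stay as the last step left them, time stands still between calls to the robot, and variables do not carry over. Pictures are saved under pics/ and viewed, about 8 in all and at most 12, crops included, and the job is handed in when it is done.

Besides the shell and the picture viewer there is one more tool, called after "Call:" as name(argument=value, ...), one argument or row to a line, values as JSON. send_rows: Moves the arm, as the interface text tells. Its arguments: {"type":"object","properties":{"moves":{"type":"array","items":{"type":"array"}}},"required":["moves"]}

```bash
mkdir -p pics; ls; python3 - <<'E'
from workcell import readout, camera, get_calibration, bot
import cv2,numpy as np
o=readout.get_obs();print(o['clock'],o['eef_pos'],o['tool_rot'],o['grip_width'])
for n in("top","scene"):
    im=camera(n);cv2.imwrite(f'pics/{n}0.png',im[:,:,::-1]);c=get_calibration(n);print(n,c)
E
```

```text
pics
0.0 [0.18565416 0.46373128 0.30302212] [ 1.89266944e-01  9.81925111e-01 -1.02774590e-03 -2.08880501e-04] 0.08561484057865255
top {'fx': 451.23089229309295, 'fy': 451.23089229309295, 'cx': 270.476380984471, 'cy': 212.01497355875628, 'R': array([[ 0.01600837, -0.99983729, -0.00831418],
       [-0.99710923, -0.01534588, -0.07441567],
       [ 0.07427597,  0.00948142, -0.99719265]]), 't': array([-0.00539631,  0.51089264,  1.2746295 ])}
scene {'fx': 505.85194481291524, 'fy': 505.85194481291524, 'cx': 277.65923394351097, 'cy': 212.2248806054023, 'R': array([[-0.66447508,  0.74714411, -0.01576537],
       [ 0.40763522,  0.34468906, -0.84559032],
       [-0.62634368, -0.56830021, -0.53359954]]), 't': array([ 0.34412437, -0.12060434,  1.76916349])}
```

View pics/top0.png

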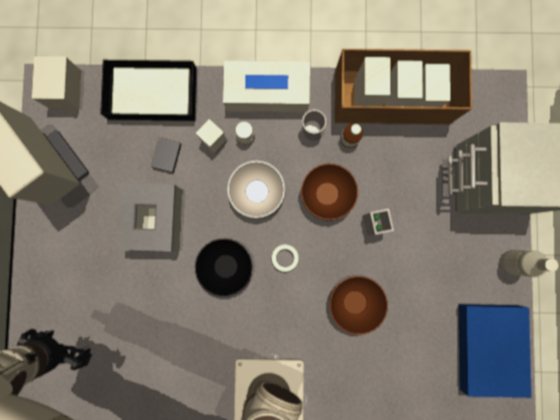

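View pics/scene0.png

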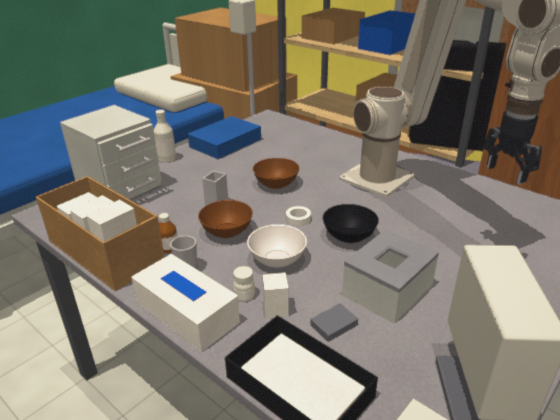

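Top view: the flat cup with green marbles is at (380,222) and the round cup at (313,123). The white bowl is at (256,189), with brown bowls at (329,192) and (358,305) and a black one at (223,267). The UV box slot is at (150,216). The scene view agrees: cup (215,187), bowl (277,249), box (390,270). I choose the cup with the marbles, the white bowl and the grey-topped box, and check them in a close crop.

```bash
cat > h.py <<'E'
import numpy as np,cv2
from workcell import readout, camera, get_calibration, bot
from scipy.spatial.transform import Rotation as Ro
def ray(c,u,v):
    d=c['R'].T@np.array([(u-c['cx'])/c['fx'],(v-c['cy'])/c['fy'],1]);return -c['R'].T@c['t'],d
def atz(c,u,v,z):
    o,d=ray(c,u,v);return o+d*(z-o[2])/d[2]
def tri(*obs): # (c,u,v)...
    A=np.zeros((3,3));b=np.zeros(3)
    for c,u,v in obs:
        o,d=ray(c,u,v);d=d/np.linalg.norm(d);P=np.eye(3)-np.outer(d,d);A+=P;b+=P@o
    X=np.linalg.solve(A,b);return X
def proj(c,X):
    p=c['R']@np.asarray(X,float)+c['t'];return np.array([c['fx']*p[0]/p[2]+c['cx'],c['fy']*p[1]/p[2]+c['cy']])
E
python3 - <<'E'
import cv2,numpy as np
t=cv2.imread('pics/top0.png');s=cv2.imread('pics/scene0.png')
def cr(im,x,y,w,h,k):return cv2.resize(im[y:y+h,x:x+w],(w*k,h*k),interpolation=cv2.INTER_CUBIC)
a=cr(t,355,197,50,50,6);b=cr(t,115,175,75,90,5)[:,:]
c=cr(s,190,160,50,50,6);d=cr(s,340,230,100,90,4)
H=600;W=800
m=np.zeros((H,W,3),np.uint8);
m[:300,:300]=a;m[300:600,:300]=c
b=cr(t,120,178,66,84,3);b=cr(t,120,178,66,80,4)
m[:320,300:564]=b; d=cr(s,340,232,100,88,3);m[320:584,300:600]=d
cv2.imwrite('pics/crop1.png',m)
E
```

```text
(no output)
```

View pics/crop1.png

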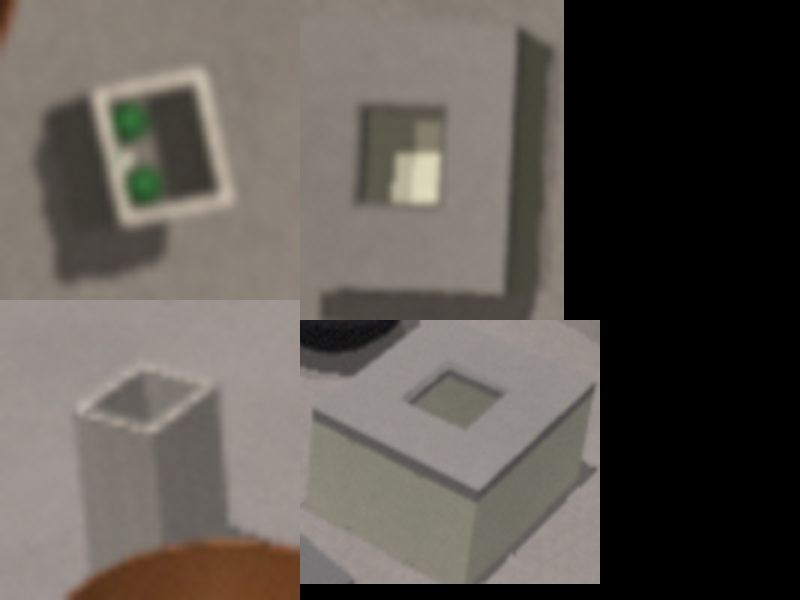

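Crop: the cup mouth has green marbles inside, and its four rim corners are clear in both views. The slot and the box-plate corners are also clear.

```bash
python3 - <<'E'
from h import *
import itertools
T=get_calibration('top');S=get_calibration('scene')
def ana(name,tp,sp,z):
    tp=np.array(tp);sp=np.array(sp)
    P=np.array([atz(T,*p,z) for p in tp]);Q=np.array([atz(S,*p,z) for p in sp])
    print(name,'top@z',P.mean(0).round(4),'scene@z',Q.mean(0).round(4),'tri',tri((T,*tp.mean(0)),(S,*sp.mean(0))).round(4))
    for M in(P,Q):
        e=np.roll(M,-1,0)-M
        print('  edges',np.linalg.norm(e[:,:2],axis=1).round(4),np.degrees(np.arctan2(e[:,1],e[:,0])).round(1))
ana('cup',[(370.8,212.3),(389.2,208),(394.2,230.8),(375.3,235)],[(202.8,178.3),(213.8,170.3),(226.2,173.8),(215.3,182)],.105)
ana('slot',[(134.5,203.75),(156.75,203.75),(155.5,229.7),(133.5,229.75)],[(374.3,259),(389,248.3),(409,256.3),(394.3,268.7)],.105)
for p in[(174.25,185),(170.75,251.5)]:print('boxT',atz(T,*p,.105).round(4))
for p in[(399,290.7),(438,254.7),(344.3,262.7)]:print('boxS',atz(S,*p,.105).round(4))
# bowl rim by ellipse in top
im=cv2.imread('pics/top0.png');hsv=cv2.cvtColor(im,cv2.COLOR_BGR2HSV)
m=np.zeros(im.shape[:2],np.uint8);m[150:230,215:295]=(hsv[150:230,215:295,2]>150)*255
c=max(cv2.findContours(m,0,1)[0],key=cv2.contourArea);e=cv2.fitEllipse(cv2.convexHull(c));print(e,atz(T,*e[0],.062))
for n,p in dict(brown1=(329,192),brown2=(358,305),black=(223,267),tape=(285,258),bottle=(352,132),rcup=(313,123),jar=(244,131)).items():print(n,atz(T,*p,.06).round(3))
E
```

```text
cup top@z [ 0.4837 -0.2969  0.105 ] scene@z [ 0.4835 -0.2915  0.105 ] tri [ 0.4824 -0.2959  0.1031]
  edges [0.0506 0.0621 0.0516 0.0615] [ -76.  -167.9  103.4   11.2]
  edges [0.0597 0.0485 0.0598 0.0482] [-166.8  100.7   12.9  -79.4]
slot top@z [0.4867 0.3377 0.105 ] scene@z [0.4914 0.3436 0.105 ] tri [0.4864 0.3401 0.0998]
  edges [0.0599 0.0697 0.059  0.0698] [-89.1 179.2  91.    0. ]
  edges [0.0601 0.0534 0.0642 0.0552] [176.1  93.1  -1.9 -91.4]
boxT [0.5735 0.2621 0.105 ]
boxT [0.395  0.2657 0.105 ]
boxS [0.5836 0.4172 0.105 ]
boxS [0.4082 0.4214 0.105 ]
boxS [0.5798 0.2684 0.105 ]
((255.62574768066406, 188.16888427734375), (57.56407928466797, 58.4109992980957), 85.46060943603516) [0.57361918 0.04460936 0.062     ]
brown1 [ 0.566 -0.16   0.06 ]
brown2 [ 0.257 -0.241  0.06 ]
black [0.354 0.131 0.06 ]
tape [ 0.381 -0.04   0.06 ]
bottle [ 0.737 -0.223  0.06 ]
rcup [ 0.761 -0.113  0.06 ]
jar [0.735 0.08  0.06 ]
```

```bash
cat >> h.py <<'E'
def pose():
    o=readout.get_obs();return np.array(o['eef_pos']),Ro.from_quat(o['tool_rot']),o
def Rdown(yawy,tilt=0):
    "tool y at yawy deg, pointing down, then pitched outward by tilt deg about tool y"
    a=np.radians(yawy);y=np.array([np.cos(a),np.sin(a),0]);z=np.array([0,0,-1.]);x=np.cross(y,z)
    return Ro.from_matrix(np.c_[x,y,z])*Ro.from_euler('y',-tilt,degrees=True)
def rel(P,R):
    p,r,o=pose();d=r.inv().apply(np.asarray(P)-p)*1000;w=(r.inv()*R).as_rotvec()
    print('shift',d.round(1),'turn',w.round(3),'rows>=',round(max(np.linalg.norm(d)/41.7,np.degrees(np.linalg.norm(w))/7.16),1))
E
python3 - <<'E'
from h import *
print([a for a in dir(bot) if a[0]!='_'],bot.tips_ahead)
p,r,o=pose();c=get_calibration('wrist')
print('cam in tool',r.inv().apply(-c['R'].T@c['t']-p).round(4));print('cam axes in tool',(c['R']@r.as_matrix()).round(3),c['fx'],c['cx'],c['cy'])
rel([.45,.33,.32],Rdown(88))
E
```

```text
['Unreachable', 'tips_ahead'] 0.0726
cam in tool [ 0.065   0.0002 -0.0692]
cam axes in tool [[-0.     1.     0.   ]
 [-0.965 -0.    -0.261]
 [-0.261 -0.     0.965]] 306.85854973372017 285.0214328919896 213.0689631014443
shift [-295.1  -26.   -16.8] turn [-0.002 -0.    -0.346] rows>= 7.1
```

Call:
send_rows(
  moves=[
    [[-295, -26, -17], [0, 0, -0.346], 85],
    [[-295, -26, -17], [0, 0, -0.346], 85],
    [[-295, -26, -17], [0, 0, -0.346], 85],
    [[-295, -26, -17], [0, 0, -0.346], 85],
    [[-295, -26, -17], [0, 0, -0.346], 85],
    [[-295, -26, -17], [0, 0, -0.346], 85],
    [[-295, -26, -17], [0, 0, -0.346], 85],
    [[-295, -26, -17], [0, 0, -0.346], 85],
    [[-295, -26, -17], [0, 0, -0.346], 85],
  ],
)

```text
clock: 0.85
eef_pos: [0.4535, 0.3275, 0.3193]
tool_rot: [0.02, 1.0, -0.001, -0.0]
ft_force: [-0.3, 0.2, 1.0]
grip_width: 0.085
```

```bash
python3 - <<'E'
from h import *
import pickle
p,r,o=pose();print(o['clock'],p,o['joint_pos'])
c=get_calibration('wrist');im=camera('wrist');cv2.imwrite('pics/w_slot.png',im[:,:,::-1]);pickle.dump(c,open('w_slot.pkl','wb'))
print('slot predicted',proj(c,[.487,.339,.105]))
E
```

```text
0.85 [0.45352759 0.32752222 0.3193316 ] [ 0.62639118  0.35597337  0.20374874  1.42030809 -0.00228487  0.66730595]
slot predicted [298.92093235 234.27301665]
```

View pics/w_slot.png

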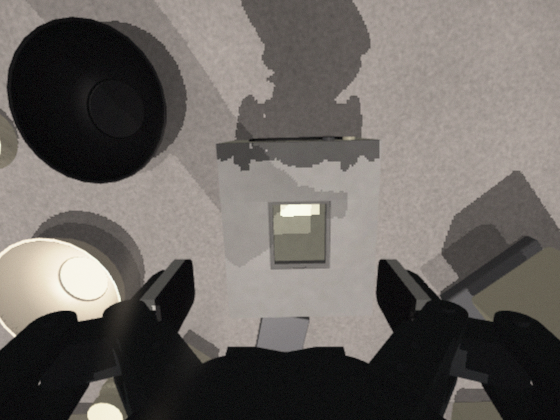

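Wrist view: the box plate spans columns 217–379, and the slot mouth is centred near (300,236) with its rims at columns 268–329 and rows 201–269. I rectify this onto the plate plane to measure the slot and its yaw.

```bash
python3 - <<'E'
from h import *
import pickle
c=pickle.load(open('w_slot.pkl','rb'));g=cv2.imread('pics/w_slot.png',0).astype(np.float32)
# rectify plane z=.105 : rows -> x, cols -> y, 0.5 mm/px
x0,y0=.37,.23;n=460
X,Y=np.meshgrid(x0+np.arange(n)*.0005,y0+np.arange(n)*.0005,indexing='ij')
P=np.stack([X,Y,0*X+.105],-1)@c['R'].T+c['t']
u=(c['fx']*P[...,0]/P[...,2]+c['cx']).astype(np.float32);v=(c['fy']*P[...,1]/P[...,2]+c['cy']).astype(np.float32)
w=cv2.remap(g,u,v,cv2.INTER_CUBIC)
k=w.clip(0,255).astype(np.uint8)
lsd=cv2.createLineSegmentDetector();L=lsd.detect(k)[0][:,0]
for a,b,d,e in L:
    l=np.hypot(d-a,e-b)
    if l>60: print('x %.4f..%.4f y %.4f..%.4f'%(x0+b*.0005,x0+e*.0005,y0+a*.0005,y0+d*.0005),'ang %.1f'%np.degrees(np.arctan2((d-a),(e-b))))
cv2.imwrite('pics/rect.png',k[::-1,::-1])
E
```

```text
x 0.4567..0.4560 y 0.3584..0.3222 ang -91.1
x 0.5554..0.5185 y 0.4157..0.4172 ang 177.7
x 0.5097..0.5472 y 0.2311..0.2306 ang -0.8
x 0.3940..0.3952 y 0.2978..0.3797 ang 89.2
x 0.3984..0.3967 y 0.3797..0.2966 ang -91.2
x 0.5238..0.5229 y 0.3678..0.3097 ang -91.0
x 0.5172..0.5619 y 0.4243..0.4574 ang 36.5
x 0.5136..0.5146 y 0.3140..0.3628 ang 88.8
x 0.5180..0.5170 y 0.3635..0.3135 ang -91.1
x 0.4578..0.5184 y 0.3659..0.3646 ang -1.2
x 0.5222..0.4534 y 0.3087..0.3100 ang 178.9
x 0.4547..0.5228 y 0.3698..0.3685 ang -1.1
x 0.4531..0.4540 y 0.3109..0.3597 ang 89.0
x 0.5128..0.4572 y 0.3627..0.3638 ang 178.9
```

View pics/rect.png

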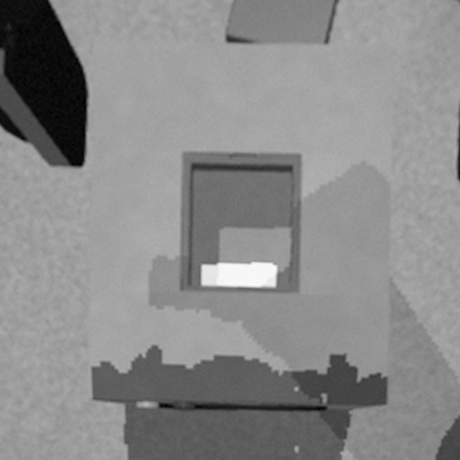

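Rectified plate: the mouth measures 69.8 x 59.9 mm (expected 70 x 60 with the bevel). Its centre is (0.4885, 0.3393) and its yaw −1.1°. Now to the cup.

```bash
python3 - <<'E'
from h import *
rel([.464,-.297,.32],Rdown(102))
E
```

```text
shift [ -36.9 -624.6    0.8] turn [-0.002 -0.002 -0.248] rows>= 15.0
```

Call:
send_rows(
  moves=[
    [[-15, -480, 0], [0, 0, -0.24], 85],
    [[-15, -480, 0], [0, 0, -0.24], 85],
    [[-15, -480, 0], [0, 0, -0.24], 85],
    [[-15, -480, 0], [0, 0, -0.24], 85],
    [[-15, -480, 0], [0, 0, -0.24], 85],
    [[-15, -480, 0], [0, 0, -0.24], 85],
    [[-15, -480, 0], [0, 0, -0.24], 85],
    [[-37, -625, 0], [0, 0, -0.248], 85],
    [[-37, -625, 0], [0, 0, -0.248], 85],
    [[-37, -625, 0], [0, 0, -0.248], 85],
    [[-37, -625, 0], [0, 0, -0.248], 85],
    [[-37, -625, 0], [0, 0, -0.248], 85],
  ],
)

```text
clock: 1.9
eef_pos: [0.4575, -0.1692, 0.3205]
tool_rot: [-0.105, 0.994, -0.001, -0.001]
ft_force: [1.4, -0.1, 0.1]
grip_width: 0.0851
```

```bash
python3 - <<'E'
from h import *
rel([.464,-.297,.32],Rdown(102))
E
```

```text
shift [  20.5 -126.3    0.7] turn [-0.001 -0.002  0.002] rows>= 3.1
```

Call:
send_rows(
  moves=[
    [[20, -126, 0], [0, 0, 0], 85],
    [[20, -126, 0], [0, 0, 0], 85],
    [[20, -126, 0], [0, 0, 0], 85],
    [[20, -126, 0], [0, 0, 0], 85],
    [[20, -126, 0], [0, 0, 0], 85],
    [[20, -126, 0], [0, 0, 0], 85],
  ],
)

```text
clock: 2.4
eef_pos: [0.4642, -0.2952, 0.3201]
tool_rot: [-0.106, 0.994, 0.0, -0.002]
ft_force: [0.2, -0.7, -0.4]
grip_width: 0.0848
```

```bash
python3 - <<'E'
from h import *
import pickle
p,r,o=pose();print(o['clock'],p,o['joint_pos'])
c=get_calibration('wrist');im=camera('wrist');pickle.dump(c,open('w_cup.pkl','wb'));cv2.imwrite('pics/w_cup.png',im[:,:,::-1])
print('pred',proj(c,[.4835,-.296,.105]))
g=cv2.cvtColor(im,cv2.COLOR_RGB2GRAY)
L=cv2.createLineSegmentDetector().detect(g)[0][:,0]
for a,b,d,e in L:
    l=np.hypot(d-a,e-b);m=np.array([(a+d)/2,(b+e)/2])
    A=atz(c,a,b,.105);B=atz(c,d,e,.105)
    if l>20 and np.linalg.norm(atz(c,*m,.105)[:2]-[.4835,-.296])<.07:
        print(np.array([a,b,d,e]).round(1),A[:2].round(4),B[:2].round(4),'ang %.1f len %.4f'%(np.degrees(np.arctan2(B[1]-A[1],B[0]-A[0])),np.linalg.norm(B-A)))
q=im[:,:,::-1][150:350,180:440];cv2.imwrite('pics/w_cupc.png',cv2.resize(q,None,fx=3,fy=3,interpolation=2))
E
```

```text
2.4 [ 0.46424073 -0.29519537  0.32014889] [-0.5656642   0.33748213  0.17937226  1.41560512 -0.00169513 -0.77751386]
pred [280.14763633 220.72601288]
[302.  198.1 301.8 249.4] [ 0.4573 -0.2804] [ 0.5079 -0.2689] ang 12.7 len 0.0519
[300.6 248.  259.4 248.3] [ 0.5068 -0.2704] [ 0.5156 -0.3103] ang -77.5 len 0.0408
[259.8 246.9 258.3 199.3] [ 0.5141 -0.3101] [ 0.4672 -0.3206] ang -167.4 len 0.0481
[308.1 192.5 254.4 193. ] [ 0.4508 -0.2759] [ 0.462  -0.3254] ang -77.3 len 0.0507
[306.4 250.6 306.7 194.4] [ 0.5083 -0.2642] [ 0.4529 -0.2768] ang -167.1 len 0.0569
[253.5 194.3 255.7 251.8] [ 0.4633 -0.3259] [ 0.5201 -0.3131] ang 12.8 len 0.0582
[315.4 247.9 332.7 226.3] [ 0.5036 -0.2561] [ 0.4783 -0.245 ] ang 156.2 len 0.0277
[258.1 252.8 304.4 252.1] [ 0.5206 -0.3106] [ 0.5103 -0.2658] ang 103.0 len 0.0460
[278.1 157.6 309.4 157.2] [ 0.4249 -0.3103] [ 0.4186 -0.2823] ang 102.9 len 0.0287
[342.9 247.9 320.4 267.9] [ 0.4979 -0.2295] [ 0.5234 -0.2461] ang -33.2 len 0.0305
[255.1 191.  271.2 158.4] [ 0.4599 -0.3251] [ 0.427  -0.3162] ang 164.9 len 0.0340
[231.  208.9 211.9 192. ] [ 0.4818 -0.3443] [ 0.4693 -0.3647] ang -121.6 len 0.0239
```

View pics/w_cupc.png

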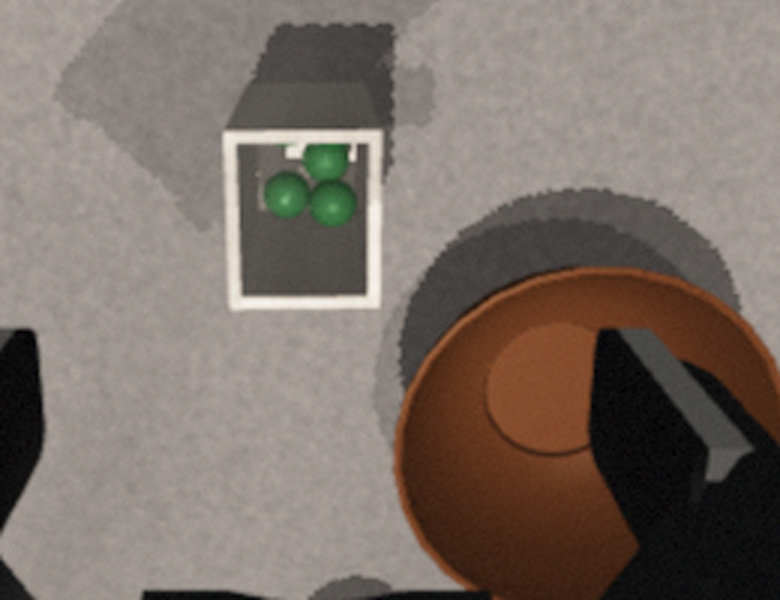

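Crop: the cup rim is sharp, with columns 254.5–306.5 and rows 192.7–252.4 in the full picture, and three marbles are visible. At z = 0.105 it measures 60.4 x 50.2 mm, centred at (0.486, −0.2947) with yaw 12.8°. The fingers clear the brown bowl by about 30 mm.

```bash
python3 - <<'E'
from h import *
import pickle
c=pickle.load(open('w_cup.pkl','rb'));T=get_calibration('top');S=get_calibration('scene')
print(tri((c,280.5,222.5),(T,382.4,221.5)),tri((c,280.5,222.5),(S,214.5,176.1)))
rel([.486,-.2947,.134],Rdown(102.8))
E
```

```text
[ 0.48341933 -0.29557679  0.11090435] [ 0.48401026 -0.29399876  0.10432019]
shift [-21.7  -4.6 186.4] turn [ 0.    -0.003 -0.01 ] rows>= 4.5
```

Heights of 0.111 and 0.104 m against 0.105 expected are consistent. Centre first, then descend.

Call:
send_rows(
  moves=[
    [[-22, -5, 0], [0, -0.003, -0.01], 85],
    [[-22, -5, 30], [0, -0.003, -0.01], 85],
    [[-22, -5, 60], [0, -0.003, -0.01], 85],
    [[-22, -5, 90], [0, -0.003, -0.01], 85],
    [[-22, -5, 120], [0, -0.003, -0.01], 85],
    [[-22, -5, 145], [0, -0.003, -0.01], 85],
    [[-22, -5, 165], [0, -0.003, -0.01], 85],
    [[-22, -5, 180], [0, -0.003, -0.01], 85],
    [[-22, -5, 186], [0, -0.003, -0.01], 85],
    [[-22, -5, 186], [0, -0.003, -0.01], 85],
    [[-22, -5, 186], [0, -0.003, -0.01], 85],
  ],
)

```text
clock: 3.37
eef_pos: [0.487, -0.2938, 0.1352]
tool_rot: [-0.112, 0.994, 0.0, 0.0]
ft_force: [0.5, 0.6, 0.3]
grip_width: 0.0855
```

```bash
python3 - <<'E'
from h import *
rel([.486,-.2947,.134],Rdown(102.8))
E
```

```text
shift [ 1.2 -0.7  1.2] turn [0.    0.001 0.002] rows>= 0.0
```

Call:
send_rows(
  moves=[
    [[1, -0.5, 1], [0, 0, 0], 70],
    [[1, -0.5, 1], [0, 0, 0], 60],
    [[1, -0.5, 1], [0, 0, 0], 52],
    [[1, -0.5, 1], [0, 0, 0], 45],
    [[1, -0.5, 1], [0, 0, 0], 40],
    [[1, -0.5, 1], [0, 0, 0], 40],
    [[1, -0.5, 1], [0, 0, 0], 40],
    [[1, -0.5, 1], [0, 0, 0], 40],
    [[1, -0.5, 1], [0, 0, 0], 40],
    [[1, -0.5, 1], [0, 0, 0], 40],
    [[1, -0.5, 1], [0, 0, 0], 40],
    [[1, -0.5, 1], [0, 0, 0], 40],
  ],
)

```text
clock: 4.37
eef_pos: [0.4868, -0.2948, 0.1356]
tool_rot: [-0.112, 0.994, -0.0, 0.001]
ft_force: [0.9, 1.1, 6.4]
grip_width: 0.0495
```

Call:
send_rows(
  moves=[
    [[0, 0, -10], [0, 0, 0], 40],
    [[0, 0, -30], [0, 0, 0], 40],
    [[0, 0, -60], [0, 0, 0], 40],
    [[0, 0, -90], [0, 0, 0], 40],
    [[0, 0, -120], [0, 0, 0], 40],
    [[0, 0, -145], [0, 0, 0], 40],
    [[0, 0, -160], [0, 0, 0], 40],
    [[0, 0, -170], [0, 0, 0], 40],
    [[0, 0, -170], [0, 0, 0], 40],
  ],
)

```text
clock: 5.12
eef_pos: [0.4869, -0.2952, 0.3082]
tool_rot: [-0.112, 0.994, -0.002, 0.003]
ft_force: [-0.0, 1.0, -1.1]
grip_width: 0.0492
```

```bash
python3 - <<'E'
from h import *
from scipy.optimize import least_squares
p,r,o=pose();print(o['clock'],p,o['joint_pos'],o['ft_force'],o['grip_width'])
D=[((.241,.005,1.335),np.hypot(.18565,.46373),.30302),((.35597,.20375,1.4203),np.hypot(.45353,.32752),.31933),((.33748,.17937,1.4156),np.hypot(.46424,.2952),.32015),(o['joint_pos'][1:4],np.hypot(*p[:2]),p[2])]
def f(k,q):
    L1,L2,Lt,h,r0=k;a=q[0]-q[1];t=a+q[2]
    return r0+L1*np.sin(q[0])+L2*np.cos(a)+Lt*np.cos(t),h+L1*np.cos(q[0])-L2*np.sin(a)-Lt*np.sin(t)
s=least_squares(lambda k:np.r_[[np.subtract(f(k,q),(R,z)) for q,R,z in D]].ravel()*1000 ,[.3,.3,.2,.2,0]);print(s.x,s.fun.round(2))
rel([.556,.043,.30],Rdown(94.4,0)); 
E
```

```text
5.1167 [ 0.48685263 -0.29523547  0.30820542] [-5.45462039e-01  3.73746528e-01  2.00865469e-01  1.39091174e+00
  8.33141711e-04 -7.70132725e-01] [-0.01111446  1.03097653 -1.11378532] 0.0491636690006335
[ 0.49151992  0.40114596  0.35503976  0.27455952 -0.00774002] [ 0.02  0.02  0.02  0.07 -0.03  0.   -0.01 -0.09]
shift [-142.7  314.4    7.7] turn [-0.004  0.006  0.148] rows>= 8.3
```

Call:
send_rows(
  moves=[
    [[-15, 35, 0], [0, 0, 0.02], 40],
    [[-31, 70, 0], [0, 0, 0.03], 40],
    [[-47, 105, 0], [0, 0, 0.05], 40],
    [[-63, 140, 0], [0, 0, 0.07], 40],
    [[-79, 175, 0], [0, 0, 0.08], 40],
    [[-95, 210, 0], [0, 0, 0.1], 40],
    [[-111, 245, 0], [0, 0, 0.12], 40],
    [[-127, 280, 0], [0, 0, 0.14], 40],
    [[-137, 302, 0], [0, 0, 0.148], 40],
    [[-143, 314, 0], [0, 0, 0.148], 40],
    [[-143, 314, 0], [0, 0, 0.148], 40],
  ],
)

```text
clock: 6.03
eef_pos: [0.5561, 0.0453, 0.3059]
tool_rot: [-0.04, 0.999, -0.001, 0.002]
ft_force: [0.3, -0.7, -2.1]
grip_width: 0.049
```

```bash
cat >> h.py <<'E'
def pourpose(tilt,out,rimz,yaw=94.4,B=(.5736,.0446),d=.030):
    R=Rdown(yaw,tilt);a=np.radians(yaw-90)
    rim=np.array([B[0]+out*np.cos(a),B[1]+out*np.sin(a),rimz]);return rim-R.apply([0,0,d]),R
E
python3 - <<'E'
from h import *
print(readout.get_obs()['joint_pos'])
for t in(20,40,60): rel(*pourpose(t,.03,.25))
E
```

```text
[ 0.08250705  0.353735    0.16569463  1.37941666 -0.00288939  0.00152853]
shift [-37.   -2.1  27.8] turn [-0.002 -0.346  0.005] rows>= 2.8
shift [-27.9  -2.1  33. ] turn [-0.001 -0.695  0.005] rows>= 5.6
shift [-21.2  -2.   40.9] turn [-0.    -1.044  0.005] rows>= 8.4
```

Call:
send_rows(
  moves=[
    [[-37, -2, 28], [0, -0.1, 0], 40],
    [[-37, -2, 28], [0, -0.2, 0], 40],
    [[-37, -2, 28], [0, -0.3, 0], 40],
    [[-35, -2, 29], [0, -0.4, 0], 40],
    [[-33, -2, 30], [0, -0.5, 0], 40],
    [[-30, -2, 31], [0, -0.6, 0], 40],
    [[-28, -2, 33], [0, -0.7, 0], 40],
    [[-26, -2, 35], [0, -0.8, 0], 40],
    [[-23, -2, 38], [0, -0.9, 0], 40],
    [[-21, -2, 41], [0, -1.0, 0], 40],
    [[-21, -2, 41], [0, -1.04, 0], 40],
    [[-21, -2, 41], [0, -1.04, 0], 40],
  ],
)

```text
clock: 7.03
eef_pos: [0.5736, 0.0429, 0.2598]
tool_rot: [-0.035, 0.868, 0.018, 0.494]
ft_force: [0.0, -0.3, -2.6]
grip_width: 0.0494
```

```bash
python3 - <<'E'
from h import *
from scipy.optimize import least_squares
p,r,o=pose();print(o['clock'],p,o['joint_pos'],o['grip_width']);R=np.hypot(*p[:2])
q=o['joint_pos'];L1,L2,r0=.49152,.40115,-.00774;a=q[1]-q[2];t=a+q[3];print('tilt',90-np.degrees(t))
Lt=(R-r0-L1*np.sin(q[1])-L2*np.cos(a))/np.cos(t);h=Lt-.08048;print('Lt',Lt,'z',h+L1*np.cos(q[1])-L2*np.sin(a)-Lt*np.sin(t))
def ik(tilt,out,rz):
    P,_=pourpose(tilt,out,rz);t=np.radians(90-tilt);rw=np.hypot(*P[:2])-r0-Lt*np.cos(t);zw=P[2]-h+Lt*np.sin(t)
    s=(rw*rw+zw*zw-L1*L1-L2*L2)/2/L1/L2
    if abs(s)>1:return None
    q3=np.arcsin(s);k1=L1+L2*s;k2=L2*np.cos(q3)  # along upper arm, perp(forward)
    q2=np.arctan2(rw,zw)-np.arctan2(k2,k1);return np.round([q2,q3,t-q2+q3,rw,zw+h],3)
for tl in(60,95,100,105,110):
    for out in(.02,.04):
        for rz in(.19,.22,.25):print(tl,out,rz,ik(tl,out,rz))
E
```

```text
7.0333 [0.57358421 0.04288847 0.25982424] [ 0.07407201  0.08384776 -0.821233   -0.36942908  0.00139962 -0.00532   ] 0.04935230995248382
tilt 59.30941963601428
Lt 0.34188786165619234 z 0.2612065160975029
60 0.02 0.19 [ 0.231 -0.906 -0.613  0.281  0.376]
60 0.02 0.22 [ 0.145 -0.875 -0.496  0.281  0.406]
60 0.02 0.25 [ 0.069 -0.838 -0.383  0.281  0.436]
60 0.04 0.19 [ 0.258 -0.86  -0.594  0.301  0.376]
60 0.04 0.22 [ 0.178 -0.83  -0.484  0.301  0.406]
60 0.04 0.25 [ 0.105 -0.795 -0.377  0.301  0.436]
95 0.02 0.19 [ 1.04  -1.028 -2.155  0.233  0.158]
95 0.02 0.22 [ 0.932 -1.055 -2.073  0.233  0.188]
95 0.02 0.25 [ 0.814 -1.073 -1.974  0.233  0.218]
95 0.04 0.19 [ 1.007 -0.982 -2.076  0.253  0.158]
95 0.04 0.22 [ 0.902 -1.007 -1.996  0.253  0.188]
95 0.04 0.25 [ 0.792 -1.024 -1.903  0.253  0.218]
100 0.02 0.19 [ 1.138 -0.982 -2.294  0.237  0.125]
100 0.02 0.22 [ 1.04  -1.016 -2.23   0.237  0.155]
100 0.02 0.25 [ 0.933 -1.043 -2.15   0.237  0.185]
100 0.04 0.19 [ 1.103 -0.938 -2.216  0.257  0.125]
100 0.04 0.22 [ 1.008 -0.97  -2.152  0.257  0.155]
100 0.04 0.25 [ 0.905 -0.995 -2.075  0.257  0.185]
105 0.02 0.19 [ 1.219 -0.925 -2.406  0.244  0.094]
105 0.02 0.22 [ 1.13  -0.965 -2.357  0.244  0.124]
105 0.02 0.25 [ 1.033 -0.998 -2.293  0.244  0.154]
105 0.04 0.19 [ 1.185 -0.883 -2.331  0.264  0.094]
105 0.04 0.22 [ 1.098 -0.921 -2.28   0.264  0.124]
105 0.04 0.25 [ 1.004 -0.952 -2.218  0.264  0.154]
110 0.02 0.19 [ 1.286 -0.86  -2.495  0.254  0.063]
110 0.02 0.22 [ 1.205 -0.904 -2.457  0.254  0.093]
110 0.02 0.25 [ 1.116 -0.942 -2.408  0.254  0.123]
110 0.04 0.19 [ 1.255 -0.82  -2.423  0.274  0.063]
110 0.04 0.22 [ 1.174 -0.861 -2.384  0.274  0.093]
110 0.04 0.25 [ 1.087 -0.898 -2.334  0.274  0.123]
```

```bash
cat >> h.py <<'E'
def ik(tilt,out,rz,L1=.49152,L2=.40115,r0=-.00774,Lt=.3425,h=.261):
    P,_=pourpose(tilt,out,rz);t=np.radians(90-tilt);rw=np.hypot(*P[:2])-r0-Lt*np.cos(t);zw=P[2]-h+Lt*np.sin(t)
    s=(rw*rw+zw*zw-L1*L1-L2*L2)/2/L1/L2
    q3=np.arcsin(s);k1=L1+L2*s;k2=L2*np.cos(q3)
    q2=np.arctan2(rw,zw)-np.arctan2(k2,k1);return np.round([q2,q3,t-q2+q3],3)
E
python3 - <<'E'
from h import *
for tl in(75,80,85,90,93,95,97,99):print(tl,*[ik(tl,.045,z) for z in(.21,.22,.25,.28)])
for t in(60,70,80,84):rel(*pourpose(t,.045,.22))
E
```

```text
75 [ 0.449 -0.984 -1.172] [ 0.413 -0.98  -1.131] [ 0.308 -0.961 -1.007] [ 0.21  -0.935 -0.883]
80 [ 0.566 -1.011 -1.402] [ 0.528 -1.009 -1.362] [ 0.415 -0.998 -1.238] [ 0.307 -0.979 -1.111]
85 [ 0.691 -1.02  -1.625] [ 0.653 -1.022 -1.587] [ 0.536 -1.02  -1.469] [ 0.421 -1.009 -1.343]
90 [ 0.816 -1.013 -1.829] [ 0.778 -1.018 -1.796] [ 0.663 -1.025 -1.688] [ 0.546 -1.024 -1.57 ]
93 [ 0.886 -1.001 -1.939] [ 0.85  -1.007 -1.909] [ 0.738 -1.02  -1.81 ] [ 0.622 -1.024 -1.699]
95 [ 0.931 -0.989 -2.007] [ 0.896 -0.996 -1.98 ] [ 0.786 -1.013 -1.887] [ 0.672 -1.021 -1.78 ]
97 [ 0.974 -0.975 -2.071] [ 0.939 -0.984 -2.045] [ 0.833 -1.004 -1.959] [ 0.721 -1.015 -1.858]
99 [ 1.014 -0.959 -2.13 ] [ 0.981 -0.969 -2.106] [ 0.877 -0.992 -2.026] [ 0.768 -1.007 -1.932]
shift [11.6  1.8 29.2] turn [-0.001 -0.012  0.004] rows>= 0.8
shift [16.8  1.8 29.7] turn [-0.001 -0.187  0.004] rows>= 1.5
shift [21.8  1.8 31.1] turn [-0.    -0.361  0.004] rows>= 2.9
shift [23.7  1.8 31.9] turn [-0.    -0.431  0.004] rows>= 3.4
```

Call:
send_rows(
  moves=[
    [[12, 2, 29], [0, -0.05, 0], 40],
    [[14, 2, 29], [0, -0.12, 0], 40],
    [[17, 2, 30], [0, -0.19, 0], 40],
    [[19, 2, 30], [0, -0.26, 0], 40],
    [[21, 2, 31], [0, -0.33, 0], 40],
    [[23, 2, 32], [0, -0.4, 0], 40],
    [[24, 2, 32], [0, -0.43, 0], 40],
    [[24, 2, 32], [0, -0.43, 0], 40],
  ],
)

```text
clock: 7.7
eef_pos: [0.5892, 0.0448, 0.2189]
tool_rot: [-0.03, 0.745, 0.024, 0.666]
ft_force: [0.5, 0.1, -3.0]
grip_width: 0.0494
```

```bash
python3 - <<'E'
from h import *
p,r,o=pose();print(o['joint_pos'],r.apply([0,0,1]),p+r.apply([0,0,.03]),o['grip_width'])
for t in(84,88,92,94):rel(*pourpose(t,.045,.225))
E
```

```text
[ 7.62769309e-02  6.02726398e-01 -1.03718062e+00 -1.52765108e+00
 -9.59655162e-04 -4.29423839e-03] [ 0.99088921  0.07476646 -0.11202027] [0.61893276 0.04705096 0.21556289] 0.04942690546690595
shift [-9.1  0.9 -1.4] turn [-0.001 -0.008  0.004] rows>= 0.2
shift [-7.   1.  -1.4] turn [-0.001 -0.077  0.004] rows>= 0.6
shift [-4.9  1.  -1.1] turn [-0.001 -0.147  0.004] rows>= 1.2
shift [-3.9  1.  -0.9] turn [-0.001 -0.182  0.004] rows>= 1.5
```

Now slowly past horizontal.

Call:
send_rows(
  moves=[
    [[-9, 1, -1], [0, -0.02, 0], 40],
    [[-8, 1, -1], [0, -0.05, 0], 40],
    [[-7, 1, -1], [0, -0.08, 0], 40],
    [[-6, 1, -1], [0, -0.11, 0], 40],
    [[-5, 1, -1], [0, -0.14, 0], 40],
    [[-5, 1, -1], [0, -0.16, 0], 40],
    [[-4, 1, -1], [0, -0.18, 0], 40],
    [[-4, 1, -1], [0, -0.18, 0], 40],
    [[-4, 1, -1], [0, -0.18, 0], 40],
    [[-4, 1, -1], [0, -0.18, 0], 40],
    [[-4, 1, -1], [0, -0.18, 0], 40],
    [[-4, 1, -1], [0, -0.18, 0], 40],
  ],
)

```text
clock: 8.7
eef_pos: [0.5887, 0.0457, 0.2239]
tool_rot: [-0.027, 0.682, 0.026, 0.731]
ft_force: [0.1, 0.1, -1.6]
grip_width: 0.0494
```

```bash
python3 - <<'E'
from h import *
p,r,o=pose();print(o['clock'],o['joint_pos'],r.apply([0,0,1]),p+r.apply([0,0,.03]),o['grip_width'],o['ft_force'])
im=np.hstack([camera('top')[130:250,200:340],camera('scene')[200:320,210:350]]);w=camera('wrist')
im=cv2.resize(im,None,fx=2.85,fy=2.85,interpolation=2);w=cv2.resize(w,None,fx=.6,fy=.6)
m=np.zeros((600,800,3),np.uint8);m[:im.shape[0],:im.shape[1]]=im[:, :800];m[345:345+252,:336]=w
cv2.imwrite('pics/pour1.png',m[:,:,::-1])
E
```

```text
8.7 [ 0.07846515  0.8136583  -1.03492694 -1.91735014 -0.00257641 -0.00458873] [0.99476574 0.07563068 0.06871049] [0.61857884 0.04796248 0.22593175] 0.049403474792512336 [ 0.07483031  0.10773425 -1.62325542]
```

View pics/pour1.png

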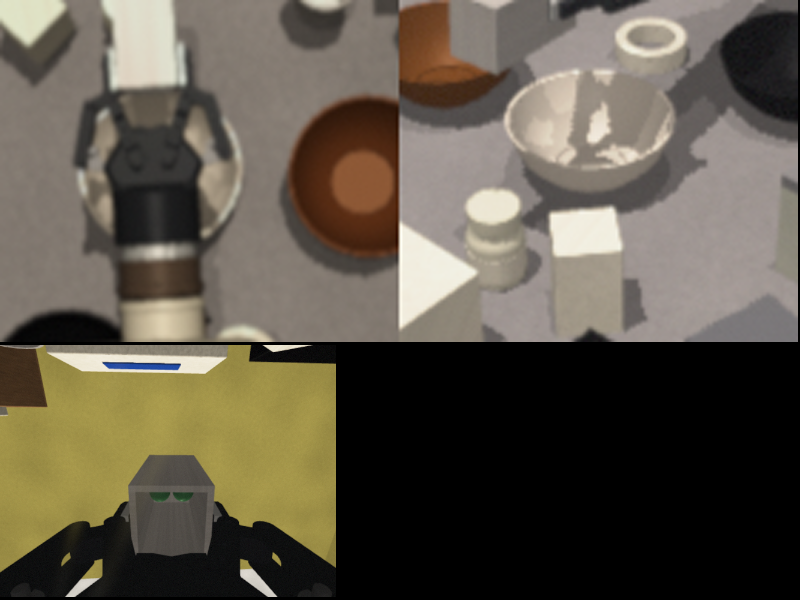

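Wrist: the cup is held just past horizontal, and the marbles are at (160,495) and (183,495), still deep inside. The bowl is empty in the scene crop. I'll wait for them to roll.

Call:
send_rows(
  moves=[
    [[0, 0, 0], [0, -0.02, 0], 40],
    [[0, 0, 0], [0, -0.03, 0], 40],
    [[0, 0, 0], [0, -0.03, 0], 40],
    [[0, 0, 0], [0, -0.03, 0], 40],
    [[0, 0, 0], [0, -0.03, 0], 40],
    [[0, 0, 0], [0, -0.03, 0], 40],
    [[0, 0, 0], [0, -0.03, 0], 40],
    [[0, 0, 0], [0, -0.03, 0], 40],
    [[0, 0, 0], [0, -0.03, 0], 40],
    [[0, 0, 0], [0, -0.03, 0], 40],
  ],
)

```text
clock: 9.68
eef_pos: [0.5886, 0.0458, 0.2235]
tool_rot: [-0.027, 0.671, 0.027, 0.741]
ft_force: [0.3, -1.0, -1.7]
grip_width: 0.0496
```

```bash
python3 - <<'E'
from h import *
p,r,o=pose();print(o['clock'],o['joint_pos'],r.apply([0,0,1]),o['ft_force'])
def green(im):
    h=cv2.cvtColor(im,cv2.COLOR_RGB2HSV);m=((h[...,0]>45)&(h[...,0]<85)&(h[...,1]>90)&(h[...,2]>30)).astype(np.uint8)
    n,_,s,c=cv2.connectedComponentsWithStats(m);return [(s[i,4],c[i].round(0)) for i in range(1,n) if s[i,4]>5]
s=camera('scene');w=camera('wrist');print('scene',green(s[150:420]),'wrist',green(w))
cv2.imwrite('pics/w2.png',w[:,:,::-1]);cv2.imwrite('pics/s2.png',s[:,:,::-1])
E
```

```text
9.6833 [ 0.07850367  0.85026008 -1.02871841 -1.97725945 -0.00228716 -0.00466114] [0.99228611 0.07576429 0.09812257] [ 0.31238151 -1.03850646 -1.69213165]
scene [] wrist [(np.int32(366), array([267., 252.])), (np.int32(361), array([305., 251.]))]
```

```bash
python3 - <<'E'
from h import *
p,r,o=pose();c=get_calibration('wrist')
im=cv2.imread('pics/w2.png')[140:400,150:410];im=cv2.resize(im,None,fx=2.3,fy=2.3,interpolation=2)
for z,col in((.0306,(0,255,255)),(.1356,(0,0,255))):
    q=[((proj(c,p+r.apply([x,y,z]))-[150,140])*2.3) for x,y in((.03,.025),(.03,-.025),(-.03,-.025),(-.03,.025))]
    cv2.polylines(im,[np.int32(q)],True,col,1)
cv2.imwrite('pics/w2c.png',im)
E
```

```text
(no output)
```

View pics/w2c.png

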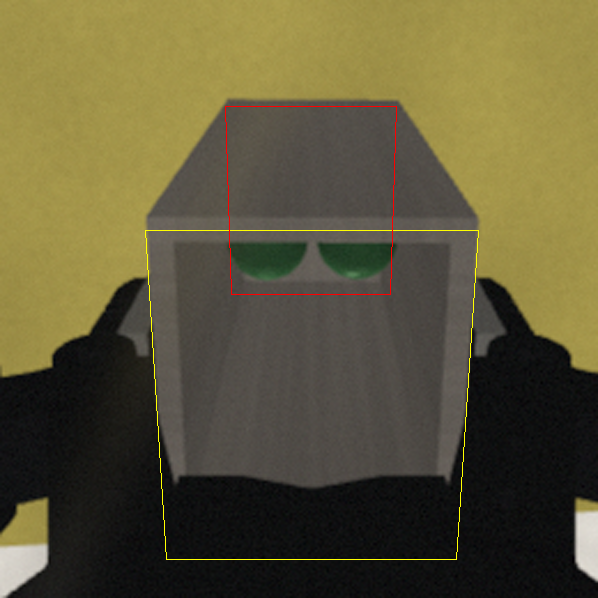

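Overlay: the cup sits in the grip as modelled, with an x offset of about 2 mm and no rotation. The two visible marbles sit at the bottom on a 5.6° slope without rolling. I'll rise a little to allow more tilt and nudge outward to start them rolling.

```bash
python3 - <<'E'
from h import *
for t,z,out in((97.5,.25,.045),(97.5,.25,.02),(99,.27,.045)):print(ik(t,out,z));rel(*pourpose(t,out,z))
E
```

```text
[ 0.844 -1.001 -1.976]
shift [-22.5  -0.1   2.4] turn [-0.001 -0.033  0.005] rows>= 0.5
[ 0.875 -1.062 -2.068]
shift [-25.   -0.1 -22.5] turn [-0.001 -0.033  0.005] rows>= 0.8
[ 0.805 -1.003 -1.965]
shift [-41.6  -0.2   4.4] turn [-0.    -0.059  0.005] rows>= 1.0
```

Call:
send_rows(
  moves=[
    [[-14, 0, 2], [0, 0, 0], 40],
    [[-28, 0, 3], [0, -0.02, 0], 40],
    [[-42, 0, 4], [0, -0.04, 0], 40],
    [[-42, 0, 4], [0, -0.06, 0], 40],
    [[-42, 0, 4], [0, -0.06, 0], 40],
    [[-42, 0, 4], [0, -0.06, 0], 40],
    [[-42, 0, 4], [0, -0.06, 0], 40],
    [[-42, 0, 4], [0, -0.06, 0], 40],
    [[-42, 0, 4], [0, -0.06, 0], 40],
    [[-42, 0, 4], [0, -0.06, 0], 40],
  ],
)

```text
clock: 10.62
eef_pos: [0.5884, 0.0459, 0.2654]
tool_rot: [-0.026, 0.649, 0.027, 0.76]
ft_force: [0.5, -0.3, -1.5]
grip_width: 0.0493
```

```bash
cat >> h.py <<'E'
def green(im):
    h=cv2.cvtColor(im,cv2.COLOR_RGB2HSV);m=((h[...,0]>45)&(h[...,0]<85)&(h[...,1]>90)&(h[...,2]>30)).astype(np.uint8)
    n,_,s,c=cv2.connectedComponentsWithStats(m);return [(int(s[i,4]),c[i].round(0).tolist()) for i in range(1,n) if s[i,4]>5]
def look():
    p,r,o=pose();print(o['clock'],o['joint_pos'].round(3),'up',r.apply([0,0,1])[2].round(3),'rim',(p+r.apply([0,0,.03])).round(3),o['grip_width'])
    s=camera('scene');w=camera('wrist');print('scene',green(s[150:420]),'wrist',green(w))
    cv2.imwrite('pics/w_last.png',w[:,:,::-1]);cv2.imwrite('pics/s_last.png',s[:,:,::-1])
E
python3 -c "from h import *;look()"
```

```text
10.6167 [ 0.079  0.766 -1.031 -1.954 -0.002 -0.005] up 0.157 rim [0.618 0.048 0.27 ] 0.04933085477985726
scene [] wrist [(4638, [310.0, 195.0]), (4583, [290.0, 269.0])]
```

Marbles are rolling out. I'll hold here.

Call:
send_rows(
  moves=[
    [[0, 0, 0], [0, 0, 0], 40],
    [[0, 0, 0], [0, 0, 0], 40],
    [[0, 0, 0], [0, 0, 0], 40],
    [[0, 0, 0], [0, 0, 0], 40],
    [[0, 0, 0], [0, 0, 0], 40],
    [[0, 0, 0], [0, 0, 0], 40],
    [[0, 0, 0], [0, 0, 0], 40],
    [[0, 0, 0], [0, 0, 0], 40],
  ],
)

```text
clock: 11.38
eef_pos: [0.5885, 0.046, 0.2656]
tool_rot: [-0.026, 0.649, 0.027, 0.76]
ft_force: [0.1, 0.9, -1.9]
grip_width: 0.0493
```

```bash
python3 - <<'E'
from h import *
look()
s=cv2.imread('pics/s_last.png')[215:285,235:320];w=cv2.imread('pics/w_last.png')
s=cv2.resize(s,None,fx=4,fy=4,interpolation=2);w=cv2.resize(w,None,fx=.8,fy=.8)
m=np.zeros((340,800,3),np.uint8);m[:280,:340]=s;m[:336,345:345+448]=w;cv2.imwrite('pics/pour3.png',m)
E
```

```text
11.3833 [ 0.079  0.765 -1.031 -1.955 -0.002 -0.005] up 0.157 rim [0.618 0.048 0.27 ] 0.049309767110292474
scene [(81, [279.0, 102.0])] wrist []
```

View pics/pour3.png

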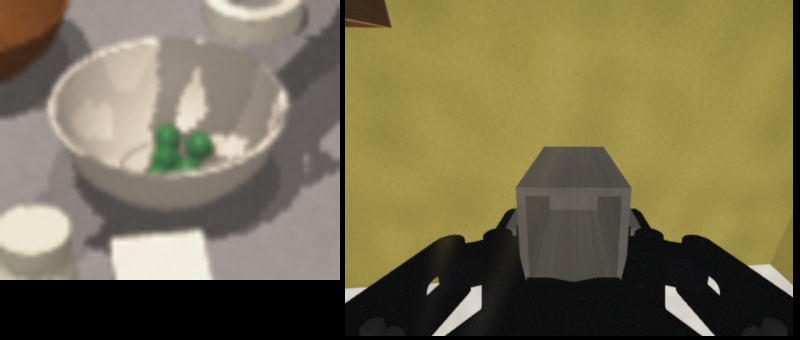

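Bowl crop: four or five green marbles lie together in the white bowl near (280,252) in the scene image. The wrist view shows the cup empty. Returning upright.

```bash
python3 - <<'E'
from h import *
for t in(70,35,0):rel([.556,.06,.33],Rdown(92,t))
E
```

```text
shift [-68.6  16.2 -20.8] turn [0.041 0.507 0.008] rows>= 4.1
shift [-68.6  16.2 -20.8] turn [0.038 1.118 0.021] rows>= 9.0
shift [-68.6  16.2 -20.8] turn [0.032 1.729 0.034] rows>= 13.8
```

Call:
send_rows(
  moves=[
    [[-20, 4, -6], [0, 0.1, 0], 40],
    [[-40, 8, -12], [0.01, 0.2, 0], 40],
    [[-60, 12, -18], [0.02, 0.32, 0], 40],
    [[-69, 16, -21], [0.03, 0.44, 0.01], 40],
    [[-69, 16, -21], [0.04, 0.56, 0.01], 40],
    [[-69, 16, -21], [0.04, 0.68, 0.01], 40],
    [[-69, 16, -21], [0.04, 0.8, 0.01], 40],
    [[-69, 16, -21], [0.04, 0.92, 0.02], 40],
    [[-69, 16, -21], [0.04, 1.04, 0.02], 40],
    [[-69, 16, -21], [0.04, 1.16, 0.02], 40],
    [[-69, 16, -21], [0.04, 1.28, 0.02], 40],
    [[-69, 16, -21], [0.04, 1.4, 0.03], 40],
  ],
)

```text
clock: 12.48
eef_pos: [0.5546, 0.0598, 0.3301]
tool_rot: [-0.018, 0.915, 0.009, 0.402]
ft_force: [1.1, -0.8, -2.1]
grip_width: 0.0496
```

```bash
python3 - <<'E'
from h import *
print(readout.get_obs()['joint_pos'].round(3))
for t in((.556,.06,.33),(.53,.15,.33),(.4885+.0018,.3393,.33)):rel(t,Rdown(88.9))
E
```

```text
[ 0.136 -0.071 -0.563  0.253 -0.069  0.066]
shift [-0.9  0.2  1.1] turn [0.026 0.828 0.055] rows>= 6.6
shift [ 14.4  91.2 -15.3] turn [0.026 0.828 0.055] rows>= 6.6
shift [ 36.3 281.9 -38.7] turn [0.026 0.828 0.055] rows>= 6.9
```

Call:
send_rows(
  moves=[
    [[3, 20, -3], [0, 0.1, 0], 40],
    [[6, 45, -6], [0.01, 0.2, 0.01], 40],
    [[10, 75, -10], [0.01, 0.32, 0.02], 40],
    [[14, 108, -15], [0.02, 0.44, 0.03], 40],
    [[18, 142, -20], [0.02, 0.56, 0.04], 40],
    [[23, 176, -24], [0.02, 0.68, 0.05], 40],
    [[27, 210, -29], [0.026, 0.78, 0.055], 40],
    [[31, 240, -33], [0.026, 0.828, 0.055], 40],
    [[34, 264, -36], [0.026, 0.828, 0.055], 40],
    [[36, 277, -38], [0.026, 0.828, 0.055], 40],
    [[36, 282, -39], [0.026, 0.828, 0.055], 40],
    [[36, 282, -39], [0.026, 0.828, 0.055], 40],
  ],
)

```text
clock: 13.48
eef_pos: [0.4898, 0.34, 0.3302]
tool_rot: [0.009, 1.0, -0.0, -0.0]
ft_force: [0.5, -0.4, -1.4]
grip_width: 0.0493
```

```bash
python3 - <<'E'
from h import *
import pickle
p,r,o=pose();print(o['clock'],p,o['ft_force'])
rel((.4885+.0018,.3393,.33),Rdown(88.9))
c=get_calibration('wrist');w=camera('wrist');cv2.imwrite('pics/w_box.png',w[:,:,::-1])
t=camera('top');g=green(t);T=get_calibration('top');print([(a,atz(T,*q,.02)[:2].round(3)) for a,q in g])
crop=t[160:218,226:286];g=w
m=np.zeros((600,800,3),np.uint8);q=cv2.resize(w[120:400,130:430],(600,560),interpolation=2)
m[:560,:600]=q;m[:193,600:800]=cv2.resize(crop,(200,193),interpolation=2)
for z,col in((.0306,(255,255,0)),(.1356,(255,0,0))):
    Q=[((proj(c,p+r.apply([x,y,z]))-[130,120])*2) for x,y in((.03,.025),(.03,-.025),(-.03,-.025),(-.03,.025))]
    cv2.polylines(m,[np.int32(Q)],True,col,1)
Rs=Ro.from_euler('z',-1.1,degrees=True)
Q=[((proj(c,np.array([.4885,.3393,.105])+Rs.apply([x,y,0]))-[130,120])*2) for x,y in((.035,.03),(.035,-.03),(-.035,-.03),(-.035,.03))]
cv2.polylines(m,[np.int32(Q)],True,(0,255,0),1)
cv2.imwrite('pics/w_boxc.png',m[:,:,::-1])
E
```

```text
13.4833 [0.48981131 0.33996471 0.33020606] [ 0.46602421 -0.40902845 -1.42211265]
shift [-0.5 -0.7  0.2] turn [-0.    -0.     0.002] rows>= 0.0
[(13, array([0.591, 0.051])), (14, array([0.573, 0.063])), (32, array([0.562, 0.031])), (14, array([0.545, 0.05 ]))]
```

View pics/w_boxc.png

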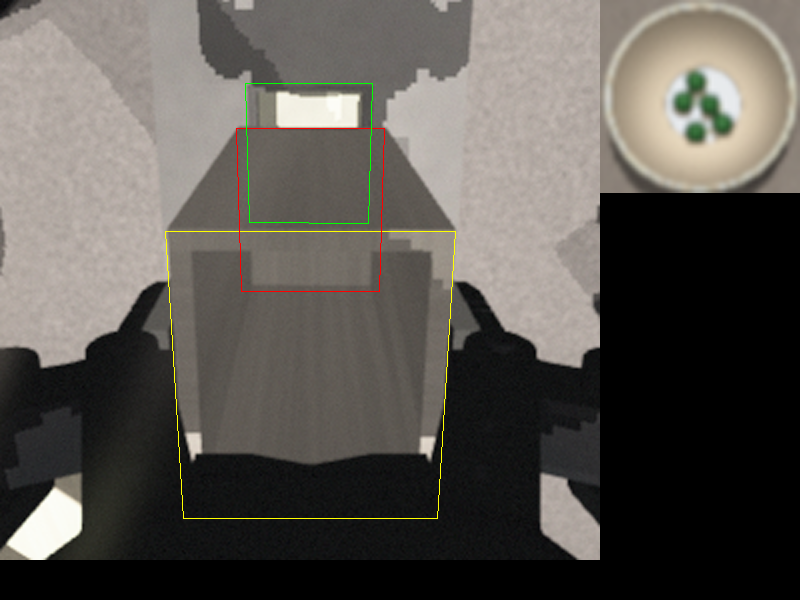

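The top crop shows all five marbles in the bowl. In the wrist view, the predicted cup bottom (row 128) and rim (row 232) match the picture, and the slot outline lies on the slot. I'll refine the cup-in-hand and slot offsets numerically.

```bash
python3 - <<'E'
from h import *
p,r,o=pose();c=get_calibration('wrist');w=cv2.imread('pics/w_box.png',0)
L=cv2.createLineSegmentDetector().detect(w)[0][:,0]
def intool(u,v,z): # intersect ray with tool plane z
    O,d=ray(c,u,v);O=r.inv().apply(O-p);d=r.inv().apply(d);return (O+d*(z-O[2])/d[2])*1000
for a,b,d,e in L:
    if np.hypot(d-a,e-b)<14 or not(200<(a+d)/2<370 and 150<(b+e)/2<370):continue
    A,B=atz(c,a,b,.105),atz(c,d,e,.105)
    print(np.round([a,b,d,e],1),'rim',intool(a,b,.0306)[:2].round(1),intool(d,e,.0306)[:2].round(1),'bot',intool(a,b,.1356)[:2].round(1),intool(d,e,.1356)[:2].round(1),'plate',A[:2].round(4),B[:2].round(4))
E
```

```text
[345.7 349.4 354.4 296.9] rim [-16.   23.1] [ 6.5 25.2] bot [-101.2   47.6] [-55.1  51.7] plate [0.6661 0.4034] [0.5998 0.4107]
[260.6 183.2 306.9 183.2] rim [48.2 -8.1] [48.2  7.1] bot [ 30.6 -16.5] [30.6 14.6] plate [0.4745 0.3148] [0.4753 0.3597]
[278.1 351.1 343.2 345.2] rim [-16.8  -2.8] [-14.1  22.1] bot [-102.8   -5.6] [-97.3  45.4] plate [0.6669 0.3268] [0.6605 0.4004]
[226.8 345.5 277.1 348.9] rim [-14.3 -22.3] [-15.8  -3.1] bot [-97.7 -45.7] [-100.8   -6.3] plate [0.6584 0.2692] [0.664  0.3258]
[215.8 295.6 221.6 338.5] rim [  7.  -25.3] [-11.1 -24.1] bot [-54.  -51.7] [-91.3 -49.4] plate [0.5953 0.2617] [0.649 0.264]
[308.2 183.  309.4 166.7] rim [48.3  7.5] [53.6  7.8] bot [30.7 15.5] [41.6 16.1] plate [0.4751 0.361 ] [0.4595 0.3621]
[308.2 166.3 273.1 167.1] rim [53.7  7.4] [53.5 -3.9] bot [41.9 15.3] [41.4 -8. ] plate [0.4591 0.361 ] [0.4592 0.3274]
[320.7 180.9 357.2 233.8] rim [49.  11.6] [30.7 24.7] bot [32.1 23.9] [-5.4 50.7] plate [0.4734 0.3731] [0.5282 0.4107]
[352.8 295.7 356.3 260.8] rim [ 7.  24.5] [20.7 25. ] bot [-54.1  50.4] [-26.   51.4] plate [0.5983 0.40
[... 1697 characters left out ...]
 [48.3  9.8] bot [44.  20.5] [30.6 20.2] plate [0.4562 0.3686] [0.4754 0.3677]
[255.1 245.6 255.3 260.6] rim [ 26.4 -10.5] [ 20.7 -10.6] bot [-14.3 -21.4] [-25.8 -21.6] plate [0.5389 0.3065] [0.5556 0.306 ]
[273.1 161.6 314.4 161.4] rim [55.3 -3.9] [55.3  9.4] bot [45. -8.] [45.1 19.3] plate [0.4539 0.3276] [0.4545 0.3669]
[226.9 244.9 253.1 244.9] rim [ 26.6 -20.2] [ 26.6 -11.1] bot [-13.8 -41.5] [-13.7 -22.8] plate [0.5376 0.2777] [0.5381 0.3046]
[315.  263.1 314.9 245.6] rim [19.8 10.5] [26.4 10.3] bot [-27.8  21.6] [-14.3  21.2] plate [0.5596 0.368 ] [0.5401 0.3679]
[258.1 261.6 311.9 262.1] rim [20.4 -9.6] [20.2  9.4] bot [-26.6 -19.5] [-27.   19.3] plate [0.5567 0.3089] [0.5584 0.3648]
```

Cup in hand: offset is +0.6 mm along tool x and 0 in y, square. The slot re-measures at (0.4888, 0.339). Descending to just above the slot.

```bash
python3 -c "
from h import *
rel((.4894,.3391,.246),Rdown(88.9))"
```

```text
shift [ 0.9  0.8 84.8] turn [-0.  0. -0.] rows>= 2.0
```

Call:
send_rows(
  moves=[
    [[1, 1, 15], [0, 0, 0], 40],
    [[1, 1, 35], [0, 0, 0], 40],
    [[1, 1, 55], [0, 0, 0], 40],
    [[1, 1, 70], [0, 0, 0], 40],
    [[1, 1, 80], [0, 0, 0], 40],
    [[1, 1, 84], [0, 0, 0], 40],
    [[1, 1, 84], [0, 0, 0], 40],
    [[1, 1, 84], [0, 0, 0], 40],
    [[1, 1, 84], [0, 0, 0], 40],
  ],
)

```text
clock: 14.33
eef_pos: [0.49, 0.3394, 0.2483]
tool_rot: [0.01, 1.0, 0.001, 0.001]
ft_force: [0.3, 0.5, -0.9]
grip_width: 0.0493
```

```bash
python3 -c "
from h import *
p,r,o=pose();print(p,o['ft_force'],o['ft_torque'])
rel((.4894,.3391,.231),Rdown(88.9))"
```

```text
[0.489959   0.33944528 0.24827835] [ 0.33427889  0.47005288 -0.86334726] [ 0.02458457 -0.00018059 -0.03518453]
shift [ 0.6 -0.4 17.3] turn [ 0.001  0.002 -0.001] rows>= 0.4
```

Call:
send_rows(
  moves=[
    [[0.6, -0.4, 3], [0, 0, 0], 40],
    [[0.6, -0.4, 6], [0, 0, 0], 40],
    [[0.6, -0.4, 9], [0, 0, 0], 40],
    [[0.6, -0.4, 12], [0, 0, 0], 40],
    [[0.6, -0.4, 12], [0, 0, 0], 40],
  ],
)

```text
clock: 14.75
eef_pos: [0.489, 0.3389, 0.2353]
tool_rot: [0.01, 1.0, 0.0, 0.001]
ft_force: [-0.3, 0.2, -2.0]
grip_width: 0.0491
```

```bash
python3 -c "
from h import *
p,r,o=pose();print(p,o['ft_force'],o['ft_torque'])
rel((.4894,.3391,.221),Rdown(88.9))"
```

```text
[0.48896788 0.3388678  0.23527072] [-0.29912494  0.1616697  -1.96345017] [ 0.02870762  0.03228239 -0.00971634]
shift [-0.4  0.2 14.3] turn [ 0.     0.001 -0.001] rows>= 0.3
```

Call:
send_rows(
  moves=[
    [[-0.3, 0.2, 3], [0, 0, 0], 40],
    [[-0.3, 0.2, 6], [0, 0, 0], 40],
    [[-0.3, 0.2, 9], [0, 0, 0], 40],
    [[-0.3, 0.2, 12], [0, 0, 0], 40],
    [[-0.3, 0.2, 12], [0, 0, 0], 40],
  ],
)

```text
clock: 15.17
eef_pos: [0.489, 0.3388, 0.2223]
tool_rot: [0.01, 1.0, -0.0, -0.0]
ft_force: [0.4, -0.5, -2.0]
grip_width: 0.0497
```

```bash
python3 -c "
from h import *
p,r,o=pose();print(p,o['ft_force'],o['ft_torque'])
rel((.4894,.3391,.188),Rdown(88.9))"
```

```text
[0.48898361 0.33883847 0.22231896] [ 0.40551863 -0.53265634 -2.00549734] [-0.0310778   0.02642494 -0.03901885]
shift [-0.4  0.3 34.3] turn [-0.001 -0.    -0.001] rows>= 0.8
```

Call:
send_rows(
  moves=[
    [[-0.2, 0.1, 4], [0, 0, 0], 40],
    [[-0.2, 0.1, 8], [0, 0, 0], 40],
    [[-0.2, 0.1, 12], [0, 0, 0], 40],
    [[-0.2, 0.1, 16], [0, 0, 0], 40],
    [[-0.2, 0.1, 20], [0, 0, 0], 40],
    [[-0.2, 0.1, 24], [0, 0, 0], 40],
    [[-0.2, 0.1, 28], [0, 0, 0], 40],
    [[-0.2, 0.1, 31], [0, 0, 0], 40],
    [[-0.2, 0.1, 32], [0, 0, 0], 40],
    [[-0.2, 0.1, 32], [0, 0, 0], 40],
    [[-0.2, 0.1, 32], [0, 0, 0], 40],
    [[-0.2, 0.1, 32], [0, 0, 0], 40],
  ],
)

```text
clock: 16.17
eef_pos: [0.4893, 0.339, 0.1906]
tool_rot: [0.01, 1.0, -0.0, 0.0]
ft_force: [0.2, -0.0, -1.3]
grip_width: 0.0494
```

```bash
python3 - <<'E'
from h import *
p,r,o=pose();print(o['clock'],p,o['ft_force'],o['ft_torque'],o['grip_width'],o['joint_vel'].round(3),'axis',r.apply([0,0,1]))
w=camera('wrist');s=camera('scene');t=camera('top')
print('bottom below plate',.105-(p[2]-.1356));T=get_calibration('top');print([(a,atz(T,*q,.02)[:2].round(3)) for a,q in green(t)])
m=np.zeros((480,800,3),np.uint8);m[:420,:400]=cv2.resize(w[120:400,150:417],(400,420));m[:400,400:800]=cv2.resize(s[180:300,330:450],(400,400),interpolation=2)
cv2.imwrite('pics/final.png',m[:,:,::-1])
E
```

```text
16.1667 [0.48932571 0.33902789 0.19061905] [ 0.15234013 -0.04267091 -1.34274699] [-0.02684523  0.00011231 -0.00457239] 0.04941761813738785 [-0.    -0.001  0.001  0.    -0.     0.001] axis [ 3.23507106e-04 -2.16030734e-04 -9.99999924e-01]
bottom below plate 0.04998094809989374
[(13, array([0.591, 0.051])), (13, array([0.573, 0.06 ])), (34, array([0.562, 0.031])), (14, array([0.545, 0.05 ]))]
```

View pics/final.png

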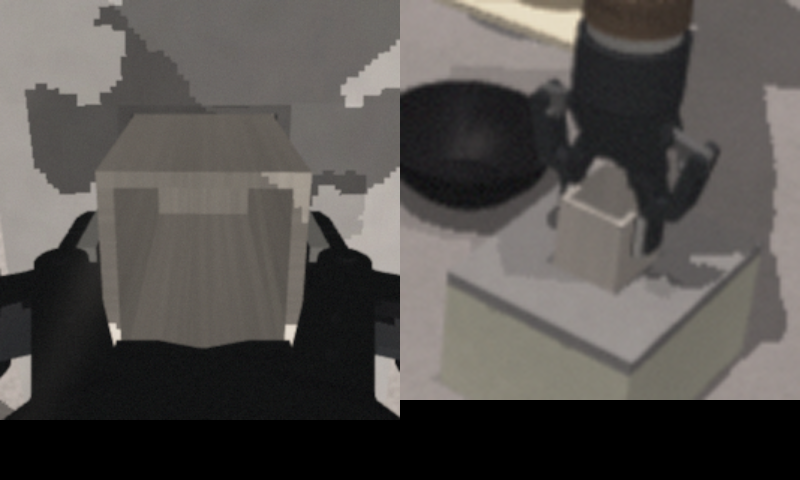

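The cup hangs in the slot with half its height inside. The wrist view shows it centred, with an even gap to the bevel, and side forces are near zero. Handing in.

```bash
python3 -c "
from workcell import order;print(order.job_done())"
```

```text
the job is handed in; nothing more can be done
None
```

The job is handed in: the cup was emptied into the white bowl and now hangs upright in the UV box slot, still gripped. The run took about 16 s of the 54 s allowed.

**Last checks**
- **Marbles:** a top-view crop taken just before the insertion showed all five in the bowl, with the bowl standing. The final numeric check found four green patches, one of them about double size (two marbles touching), in the same places as before.
- **Cup in slot:** its underside is about 50 mm below the box top, taken from the gripper height. It is upright to within 0.001 rad and at rest. Sideways force is about 0.2 N, and the finger opening is 49.4 mm.
- **Bystanders:** I did not measure them again at the end, but nothing on the path came near them.

**What disagreed**
- **Pouring:** the marbles did not roll out at 4–6° past horizontal. I had to raise the cup and tilt it to about 99°.
- **Cup position in the grip:** an offset of about 2 mm showed up while the cup was tilted. It re-measured at 0.6 mm once upright, and I used that value.
- **Scene camera:** it put the slot about 5–6 mm and the cup about 5 mm away from the top-camera positions, so I relied on the wrist camera for both.

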